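# Fetch the spatula from the cabinet drawer and lever the slide box open

## Robot

A 6-joint arm with a two-finger parallel gripper is mounted at the origin on the work surface. World frame = base frame: x ahead of the robot, y to its left, z up, the work surface at z = 0. Lengths are in m, angles in degrees, forces in N, time in s.
With the tool pointing down it reaches from about 0.275 to 0.85 m from the base axis. Payload 19 kg.
Tool frame: the origin (TCP) lies midway between the tips of the shut fingers; the grasp point (between the pads) lies 19 mm behind it; z points along the fingers, y is the line along which they close (so a half turn about z gives the same grasp; the last joint's range is limited). The gripper opens to 85 mm and grips with 20 to 120 N. Pads are 22 mm wide; open, the fingers measure 114 mm over their backs; the gripper's body (76 mm by 85 mm) begins 54 mm behind the grasp point. The pads swing forward as they close: fully open they stand 13 mm farther back than shut.
Start: joints at [-83.709, 8.623, 82.357, -0, 89.026, -7.678], TCP at [0.139, -0.558, 0.231] pointing down, gripper open.
Joint ranges: [-160.23, 160.23], [-39.13, 120.54], [6.94, 153.29], [-79.49, 259.48], [9.18, 160.14], [-161.06, 161.06]. Speed limits (degrees/s): [108.29, 108.29, 127.2, 172.46, 172.46, 172.46].

## Interface

Orientations are given as [roll, pitch, yaw] about the fixed x, y, z axes, in that order (R = Rz(yaw) Ry(pitch) Rx(roll)).
In Python, from station import telemetry, vision, finish_job gives the robot as it stands.
- The arm moves only by the tool play_rows, never from a script. Its argument "deltas" is a list of rows, each a list of 4 numbers: the shift along the tool's x, y, z in m, then the turn about the tool's z in degrees. A call has 1 to 5 rows; each row shifts and turns the commanded pose from where the row before left it, along the tool's axes as they then stand; what a row does not reach is not made up. A row lasts 1/12 s, in which the tool goes at most 41.7 mm and 7.16 degrees, less where a joint would pass 70% of its speed; a pose out of reach is approached as far as the arm can. A call is refused whole if a number of a shift passes 0.0417 or a number of a turn 7.16, either way. A call with a gripper value outside its range is refused whole. "jaw" is the opening, from -1 (shut) to 1 (fully open), set as the call begins (left out, the last holds). The fingers move at their own pace and stop on an object; the grip force is fixed at half the most. Time passes only in rows, so rows that do not move let the fingers close. It gives the time, the measured TCP pose, the force, the opening and the grip force at its end, in the units of the state.
- telemetry.get_state(): the state, without advancing time (a new reading comes with each control period).
- vision.grab_frame(name): name is "side" or "top" or "wrist"; returns a dict with "image" (420x560x3 uint8, blue, green, red), "vertical_fov" (degrees; the focal length in pixels is half the picture's height over the tangent of half this angle, whatever the lens; pixels are square), "cx", "cy" (the principal point, pixels), "dist_coeffs" ([k1, k2, p1, p2, k3] as OpenCV has them; the pictures are not rectified), "T" (4x4, takes a point from camera to world coordinates). Camera axes: x right, y up, looking along -z (the intrinsics and any distortion apply to the point x, -y, -z); pixel columns grow to the right and rows downward; lengths in m; the calibration is good to about 2 mm. A picture is of the moment at which its call begins. There is no depth.
- finish_job(): hands the job in; it is judged then, once.
The state is a dict: "clock": time; "joint_positions": joint angles; "joint_vel": joint speeds; "joint_efforts": joint torques, N m; "tcp_pos": TCP position; "eef_rot": TCP orientation; "wrist_force": force on the tool from outside, world axes, zero at the start; "moment": the same for the moment, N m; "finger_gap": finger opening in m; "grasp_force": force on a finger pad.
Only numpy, scipy, OpenCV 4.12 (cv2) and the standard library are available. Lean on these libraries where they do the work, as an engineer would, in place of code of your own. Each camera call takes 0.05 s, during which the arm holds its last target. There are 200 camera calls.

## Task

Open the bench cabinet's upper drawer by its handle, take out the spatula and use its blade to lever up the lid of the slide box, swinging it back until it stands upright or further. Then lay the spatula down flat in the drawer's front compartment again and push the drawer fully home. Only the spatula may touch the slide box, not the gripper; leave the lower drawer shut and the other things on the bench where they are.

Things in the scene. Friction and masses are not known exactly. Their poses are not given: they have to be found in the camera images.
- cabinet: White two-drawer bench cabinet, fixed: shell 300 mm deep, 260 wide, 150 high. Origin on the bench under the middle of the shell's front edge (drawer panels stand 16 mm before it); +x points into the cabinet, so drawers slide out along -x; z up. Four stain bottles in a tray are fixed on top, from 127 mm behind the front edge, up to 263 mm above the bench.
- top_drawer (a joint): How far the upper drawer is out, m: 0 shut, 0.175 fully out; may start up to 15 mm ajar. Drawer 0.7 kg, slide friction about 1.5 N; it stays where it is left.
- top_drawer_handle (a point): Middle of the bar of the upper drawer's D-handle: level steel bar along the cabinet's y, 10 mm thick, 98 mm straight, centre line 40 mm before the panel's face (35 mm clear behind it), 120 mm above the bench, 30 mm below the cabinet's top. Moves with the drawer; axes as the cabinet's.
- top_drawer_floor (a point): Middle of the upper drawer's front compartment, on its floor, 96 mm above the bench; cabinet's axes, moves with the drawer. The compartment reaches 68 mm to -x (front panel, 50 mm high), 68 mm to +x (divider, 22 mm high) and 115 mm to each side (walls 32 mm high). Tweezers and a carton of cover glasses lie behind the divider.
- low_drawer (a joint): How far the lower drawer is out, m; shut at the start and not needed. Its handle is like the upper one, 46 mm above the bench.
- spatula: Spatula lying flat across the upper drawer's front compartment, blade towards the cabinet's +y within 0.25 rad, 45 to 90 g. Origin under mid-length at the handle's underside; x towards the tip, z up. Wooden handle x = -90 to +5 mm, 18 wide, 16 thick; stiff flat steel blade from there to x = 89, 18 wide, 2 thick (7 to 9 mm above the underside). Mass centre near x = 0.
- spatula_tip (a point): Rounded tip of the spatula's blade, 89 mm from its origin along x, 8 mm above the underside; axes as the spatula's.
- slide_box: Grey plastic slide box full of slides, fixed: 208 mm wide (y), 110 deep (x), 44 high; base 30 mm high with 3 mm walls, lid 14 mm deep hinged at the back. Origin on the bench under the middle of the front wall's outer face; +x points to the hinge, z up. Mid-front, a notch 80 mm wide leaves a slot 12 to 30 mm above the bench under the lid's edge; slides start 18 mm in.
- box_lid (a joint): Lid's opening angle, rad: 0 shut (at the start), 1.57 upright, 1.9 the stop. Stiff hinge: about 1 N at the front edge lifts it and it stays at any angle.
- lid_edge (a point): Middle of the lower edge of the lid's front wall (3 mm thick), over the notch; moves with the lid. When shut it is 30 mm above the bench at the slide box's x = 0. The underside of the lid's panel is 11 mm above this edge.
- box_hinge (a point): Middle of the lid's hinge line, which runs along the slide box's y: 110 mm behind the front, 30 mm above the bench.
- oil_bottle: Bystander, to be left alone: amber immersion-oil bottle, 32 mm across, 70 mm tall; origin at the centre of its underside; it stands before one front corner of the slide box.
- slide_mailer: Bystander, to be left alone: white plastic slide mailer lying flat, 82 x 34 x 20 mm; origin at the centre of its underside; it lies before the other front corner of the slide box.
- beaker: Bystander, to be left alone: glass beaker, 60 mm across, 75 mm tall; origin at the centre of its underside; by the +y side of the cabinet's shell.
- wash_bottle: Bystander, to be left alone: white plastic dropper bottle with a cap, 38 mm across, 100 mm tall; origin at the centre of its underside; close beside the drawers' path on the cabinet's -y side.
- petri_dish: Bystander, to be left alone: covered Petri dish, 94 mm across, 15 mm tall; origin at the centre of its underside.
- mouse: Bystander, to be left alone: grey computer mouse, 105 x 60 x 33 mm; origin at the centre of its underside.
- tally_counter: Bystander, to be left alone: steel hand tally counter, 70 x 55 x 42 mm; origin at the centre of its underside.
Mind the look-alikes: they are no part of the job. Leave any green or turquoise look-alike of the slide_box alone.

How it is judged (in metres and radians):
On the way, in this order (a step that is already met when the one before it is completed fails the run):
1. the upper drawer is pulled out at least 120 mm (value of joint top_drawer above 0.12 m), for 0.1 s.
2. the spatula is lifted out of the drawer (50 mm or more above its floor) (z of spatula in the frame of top_drawer_floor above 0.05 m), for 0.1 s.
3. the lid is levered up by the blade: raised 0.15 rad or more with the spatula bearing on the box (value of joint box_lid above 0.15 rad and contact force between spatula and slide_box above 0.1 N).
4. the lid stands open (1.45 rad or more) (value of joint box_lid above 1.45 rad), for 0.2 s.
5. the spatula lies in the upper drawer's front compartment again, let go (x of spatula in the frame of top_drawer_floor between -0.06 and 0.06 m and y of spatula in the frame of top_drawer_floor between -0.115 and 0.115 m and z of spatula in the frame of top_drawer_floor below 0.025 m and z of spatula_tip in the frame of top_drawer_floor below 0.035 m and contact force between the fingers and spatula below 0.2 N and linear speed of spatula below 0.03 m/s), for 0.2 s.
6. the upper drawer is shut (8 mm or less) (value of joint top_drawer below 0.008 m), for 0.2 s.
At the end, for the whole second after the job is handed in: The upper drawer is within 8 mm of shut and the lower within 10 mm; the slide box's lid stands at 1.45 rad (83 degrees) or more; the spatula lies flat, let go and at rest, in the upper drawer's front compartment (all of step 5 and value of joint top_drawer below 0.008 m and value of joint low_drawer below 0.01 m and value of joint box_lid above 1.45 rad); the robot touches nothing.
It fails at once if the arm or the gripper touches the slide box or its lid with more than 1 N (contact force between any of the arm, the fingers and slide_box above 1 N).
It fails at once if the lower drawer is pulled out more than 20 mm (value of joint low_drawer above 0.02 m).
It fails at once if a bystander on the bench (bottle, mailer, beaker, dish, mouse, counter) is moved more than 25 mm or tipped over (distance of any of oil_bottle, slide_mailer, beaker, wash_bottle, petri_dish, mouse, tally_counter from where it was at the start of the episode above 0.025 m or angle between any of oil_bottle, slide_mailer, beaker, wash_bottle, petri_dish, mouse, tally_counter's own z axis and vertical above 0.5 rad).
It also fails if it takes over 67 s, if anything falls off the work surface, if the arm or the gripper's body presses on something with over 40 N, if the wrist force passes 120 N, or if a joint passes its speed limit or range.

## Working session

There is one attempt and no reset: what is moved stays moved. The work goes in short steps, Python scripts to look and compute and a tool call to move; the robot and the scene stay as the last step left them, time stands still between calls to the robot, and variables do not carry over. Pictures are saved under pics/ and viewed, at most 10 in all, crops included, and the job is handed in when it is done.

Besides the shell and the picture viewer there is one more tool, called after "Call:" in YAML: its name, and indented under it one key for each argument. play_rows: Moves the arm, as the interface text tells. Its arguments: {"type":"object","properties":{"deltas":{"type":"array"},"jaw":{"type":"number"}},"required":["deltas"]}

```bash
mkdir -p pics; cat > h.py <<'E'
import numpy as np, cv2
from station import telemetry, vision, finish_job
from scipy.spatial.transform import Rotation as R
def K(f):
    h=f["image"].shape[0]; F=h/2/np.tan(np.radians(f["vertical_fov"])/2)
    return np.array([[F,0,f["cx"]],[0,F,f["cy"]],[0,0,1.]])
def ray(f,uv):
    p=cv2.undistortPoints(np.array(uv,float).reshape(-1,1,2),K(f),np.array(f["dist_coeffs"],float)).reshape(-1,2)
    T=np.array(f["T"]); d=np.c_[p[:,0],-p[:,1],-np.ones(len(p))]@T[:3,:3].T
    return T[:3,3],d
def plane(f,uv,z):
    o,d=ray(f,uv); z=np.broadcast_to(z,len(d)); return o+d*((z-o[2])/d[:,2])[:,None]
def proj(f,P):
    T=np.array(f["T"]); q=(np.array(P,float).reshape(-1,3)-T[:3,3])@T[:3,:3]
    q=q*[1,-1,-1]
    return cv2.projectPoints(q,np.zeros(3),np.zeros(3),K(f),np.array(f["dist_coeffs"],float))[0].reshape(-1,2)
def tri(f1,p1,f2,p2):
    o1,d1=ray(f1,[p1]);o2,d2=ray(f2,[p2]);A=np.c_[d1[0],-d2[0]]
    s=np.linalg.lstsq(A,o2-o1,rcond=None)[0]; a=o1+d1[0]*s[0]; b=o2+d2[0]*s[1]
    return (a+b)/2,np.linalg.norm(a-b)
E
python3 - <<'E'
from h import *
import pickle
s=telemetry.get_state();print(s)
for n in("top","side"):
    f=vision.grab_frame(n);cv2.imwrite(f"pics/{n}0.png",f["image"]);print(n,np.round(f["T"],3).tolist(),f["vertical_fov"])
    pickle.dump(f,open(n+"0.pkl","wb"))
E
```

```text
{'clock': 0.0, 'joint_positions': array([-8.37104025e+01,  8.64808628e+00,  8.23927760e+01, -1.55827709e-04,
        8.90243100e+01, -7.67813854e+00]), 'joint_vel': array([-0.07917781,  0.05784313, -0.00862472, -0.06233507, -0.00953536,
        0.01188688]), 'joint_efforts': array([-3.10563853e-03, -7.13048744e+01, -5.70862842e+01, -2.83261043e-04,
        9.11861396e-03, -5.89914430e-05]), 'tcp_pos': array([ 0.13873953, -0.55776508,  0.23070592]), 'eef_rot': array([-1.79935391e+02, -8.55313270e-03,  1.39677339e+01]), 'wrist_force': array([-0.32784416, -0.05735609, -0.52831959]), 'moment': array([-0.07089352, -0.03036562,  0.05676556]), 'grasp_force': 0.0, 'finger_gap': 0.0853673346248085}
top [[-0.028, 0.999, -0.038, 0.453], [-1.0, -0.028, 0.007, -0.05], [0.006, 0.038, 0.999, 1.554], [0.0, 0.0, 0.0, 1.0]] 49.09493718786489
side [[-0.774, 0.493, -0.399, 0.032], [-0.634, -0.587, 0.504, 0.588], [0.015, 0.643, 0.766, 1.036], [0.0, 0.0, 0.0, 1.0]] 54.59064284348208
```

View pics/top0.png

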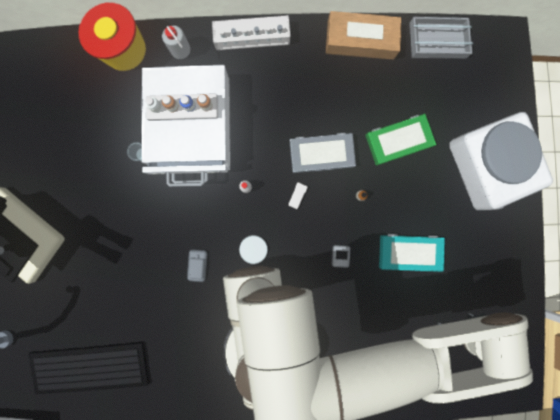

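View pics/side0.png

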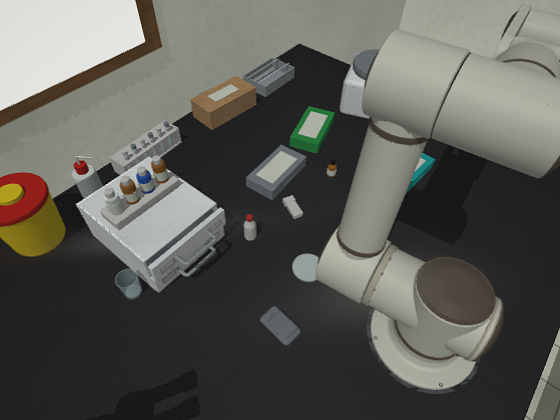

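The top view shows the cabinet at about (187,120) with its handle at (187,180), the grey slide box at (322,153), the wash bottle at (245,186), the mailer at (298,195) and the oil bottle at (362,196). The side view shows the same layout. I'll zoom in next.

```bash
python3 - <<'E'
from h import *
import pickle
f=pickle.load(open("top0.pkl","rb"));im=f["image"]
cv2.imwrite("pics/c1.png",cv2.resize(im[55:225,120:380],None,fx=3,fy=3,interpolation=cv2.INTER_CUBIC))
g=cv2.cvtColor(im,cv2.COLOR_BGR2GRAY); hsv=cv2.cvtColor(im,cv2.COLOR_BGR2HSV)
def comp(m,seed,z,name):
    n,l,st,c=cv2.connectedComponentsWithStats(m.astype(np.uint8)); k=l[seed[1],seed[0]]
    cs=max(cv2.findContours((l==k).astype(np.uint8),0,1)[0],key=cv2.contourArea)[:,0,:]
    w=plane(f,cs,z)[:,:2].astype(np.float32); r=cv2.minAreaRect(w); print(name,st[k],np.round(r[0],4),np.round(r[1],4),round(r[2],2)); print(np.round(cv2.boxPoints(r),4).tolist())
comp(g>75,(322,170-5),0.044,"slidebox")
comp(g>75,(298,195),0.02,"mailer")
comp(g>75,(245,186),0.1,"wash")
comp(g>150,(187,140),0.15,"cab")
print(plane(f,[(362,196)],0.07),plane(f,[(245,186)],0.1))
E
```

```text
slidebox [ 289  132   67   41 2295] [ 0.6692 -0.21  ] [0.1231 0.215 ] 4.14
[[0.6000000238418579, -0.10719999670982361], [0.6155999898910522, -0.3215999901294708], [0.7383000254631042, -0.31279999017715454], [0.7228000164031982, -0.09830000251531601]]
mailer [288 182  20  28 323] [ 0.5298 -0.1231] [0.0434 0.0889] 63.1
[[0.48030000925064087, -0.12229999899864197], [0.5595999956130981, -0.16259999573230743], [0.579200029373169, -0.12380000203847885], [0.5, -0.0835999995470047]]
wash [238 180  14  13 147] [0.5596 0.0459] [0.0413 0.0381] 88.39
[[0.539900004863739, 0.025800000876188278], [0.578000009059906, 0.024700000882148743], [0.579200029373169, 0.06599999964237213], [0.541100025177002, 0.06710000336170197]]
cab [ 137   65   91  121 8700] [0.7522 0.2342] [0.2807 0.3777] 89.63
[[0.5625, 0.09510000050067902], [0.9401999711990356, 0.09260000288486481], [0.9419999718666077, 0.3734000027179718], [0.564300000667572, 0.3758000135421753]]
[[ 0.51886039 -0.33233012  0.07      ]] [[0.55949404 0.0442941  0.1       ]]
```

View pics/c1.png

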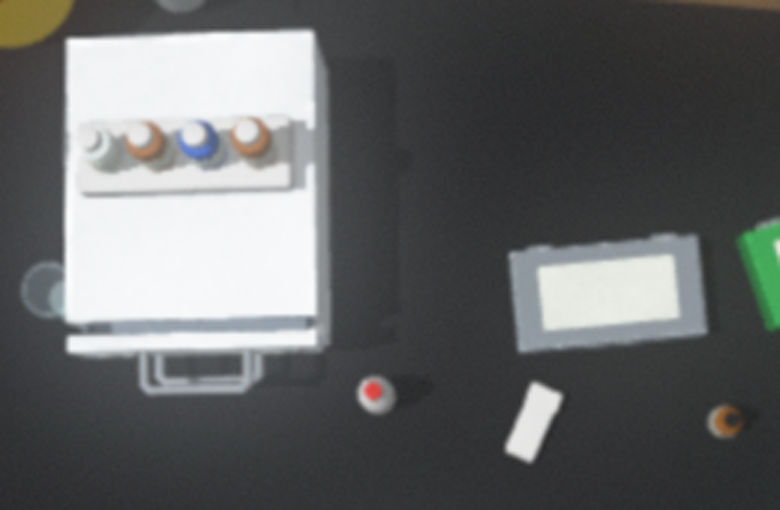

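The crop shows the cabinet top's corners at crop (67,40), (313,31), (316,318) and (66,321). The upper handle bar runs from (145,390) to (247,387), and the drawer is slightly ajar. The slide box corners are at (518,351), (706,334), (697,238) and (510,253).

```bash
python3 - <<'E'
from h import *
import pickle
f=pickle.load(open("top0.pkl","rb"));g=pickle.load(open("side0.pkl","rb"))
c=lambda L:np.array(L,float)/3+[120,55]-1/3
print("cab",np.round(plane(f,c([(67,40),(313,31),(316,318),(66,321)]),.15),4))
print("panel",np.round(plane(f,c([(67,338),(315,332),(68,352),(316,346)]),.146),4))
print("bar",np.round(plane(f,c([(145,390),(247,387),(160,382),(250,380)]),.12),4))
print("box",np.round(plane(f,c([(518,351),(706,334),(697,238),(510,253)]),.044),4))
im=g["image"]
cv2.imwrite("pics/c2.png",cv2.resize(im[140:300,70:340],None,fx=2.9,fy=2.9,interpolation=cv2.INTER_CUBIC))
E
```

```text
cab [[0.9396 0.3593 0.15  ]
 [0.9379 0.0985 0.15  ]
 [0.6356 0.1007 0.15  ]
 [0.6409 0.3605 0.15  ]]
panel [[0.6236 0.3608 0.146 ]
 [0.6217 0.1024 0.146 ]
 [0.609  0.3599 0.146 ]
 [0.6072 0.1017 0.146 ]]
bar [[0.5693 0.2856 0.12  ]
 [0.5692 0.1778 0.12  ]
 [0.5772 0.2696 0.12  ]
 [0.5765 0.1745 0.12  ]]
box [[ 0.6066 -0.1092  0.044 ]
 [ 0.6201 -0.3176  0.044 ]
 [ 0.7275 -0.3117  0.044 ]
 [ 0.7155 -0.1036  0.044 ]]
```

View pics/c2.png

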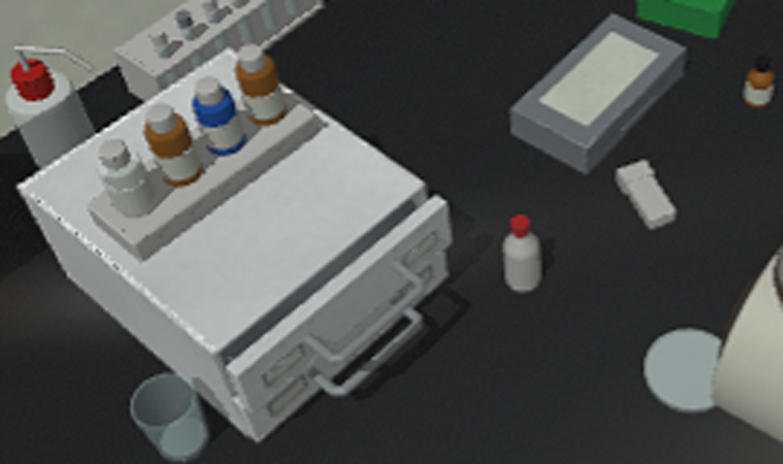

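The cabinet has a yaw of about 0, its front edge is at x≈0.638, and the bar is at (0.569, 0.232, 0.12). The drawer is about 14 mm ajar. The slide box front middle is at (0.613,-0.213), with a yaw of about 3.3°. All the sizes agree with those given. Next I turn the tool to yaw 90 and travel to above the bar.

Call:
play_rows:
  deltas:
    - [0,0,0,-7.1]
    - [0,0,0,-7.1]
    - [0,0,0,-7.1]
    - [0,0,0,-7.1]
    - [0,0,0,-7.1]
  jaw: -0.3

```text
clock: 0.52
tcp_pos: [0.1388, -0.5578, 0.2309]
eef_rot: [-180.0, -0.0, 49.8]
wrist_force: [0.2, -0.0, -0.1]
finger_gap: 0.03
grasp_force: 0.0
```

Call:
play_rows:
  deltas:
    - [0,0,0,-7.1]
    - [0,0,0,-7.1]
    - [0,0,0,-7.1]
    - [0,0,0,-7.1]
    - [0,0,0,-7.1]

```text
clock: 0.93
tcp_pos: [0.1388, -0.5579, 0.2309]
eef_rot: [-180.0, -0.0, 85.3]
wrist_force: [1.5, 0.6, 0.1]
finger_gap: 0.0299
grasp_force: 0.0
```

Call:
play_rows:
  deltas:
    - [0,0,0,-5]
    - [0.035,0.019,0,0]
    - [0.035,0.019,0,0]
    - [0.035,0.019,0,0]
    - [0.035,0.019,0,0]

```text
clock: 1.35
tcp_pos: [0.2151, -0.4163, 0.2308]
eef_rot: [-180.0, -0.1, 89.9]
wrist_force: [1.0, -0.9, 0.3]
finger_gap: 0.0299
grasp_force: 0.0
```

Call:
play_rows:
  deltas:
    - [0.035,0.019,0,0]
    - [0.035,0.019,0,0]
    - [0.035,0.019,0,0]
    - [0.035,0.019,0,0]
    - [0.035,0.019,0,0]

```text
clock: 1.77
tcp_pos: [0.3102, -0.2412, 0.2312]
eef_rot: [180.0, -0.0, 89.9]
wrist_force: [0.8, -1.0, 0.2]
finger_gap: 0.0301
grasp_force: 0.0
```

Call:
play_rows:
  deltas:
    - [0.035,0.019,0,0]
    - [0.035,0.019,0,0]
    - [0.035,0.019,0,0]
    - [0.035,0.019,0,0]
    - [0.035,0.019,0,0]

```text
clock: 2.18
tcp_pos: [0.4054, -0.066, 0.2314]
eef_rot: [180.0, 0.0, 90.0]
wrist_force: [1.3, -2.0, -0.2]
finger_gap: 0.0302
grasp_force: 0.0
```

Call:
play_rows:
  deltas:
    - [0.035,0.019,0,0]
    - [0.035,0.019,0,0]
    - [0.035,0.019,0,0]
    - [0.035,0.019,0,0]
    - [0.035,0.019,0,0]

```text
clock: 2.6
tcp_pos: [0.5005, 0.1091, 0.2311]
eef_rot: [-180.0, -0.0, 90.0]
wrist_force: [0.2, -1.8, 0.2]
finger_gap: 0.0297
grasp_force: 0.0
```

Call:
play_rows:
  deltas:
    - [0.031,0.017,0,0]
    - [0.031,0.017,0,0]
    - [0.031,0.017,0,0]
    - [0.03,0.017,0,0]
    - [0,0,0,0]

```text
clock: 3.02
tcp_pos: [0.5695, 0.2341, 0.2297]
eef_rot: [-179.9, -0.0, 90.1]
wrist_force: [0.4, -0.3, -0.6]
finger_gap: 0.0299
grasp_force: 0.0
```

```bash
python3 - <<'E'
from h import *
f=vision.grab_frame("wrist");im=f["image"].copy()
p=telemetry.get_state()["tcp_pos"];print(p,np.round(f["T"],3).tolist())
for P,c in(((.569,.183,.12),(0,0,255)),((.569,.281,.12),(0,0,255)),((p[0],p[1],.12),(0,255,0))):
    u=proj(f,[P])[0];print(u);cv2.circle(im,tuple(int(v) for v in u),3,c,-1)
cv2.imwrite("pics/w1.png",im)
E
```

```text
[0.56860105 0.23200421 0.22980591] [[1.0, -0.004, 0.002, 0.569], [0.003, 0.947, 0.32, 0.315], [-0.003, -0.32, 0.947, 0.372], [0.0, 0.0, 0.0, 1.0]]
[278.531572   258.47975656]
[278.96934519 139.67899379]
[278.23051952 202.5537216 ]
```

View pics/w1.png

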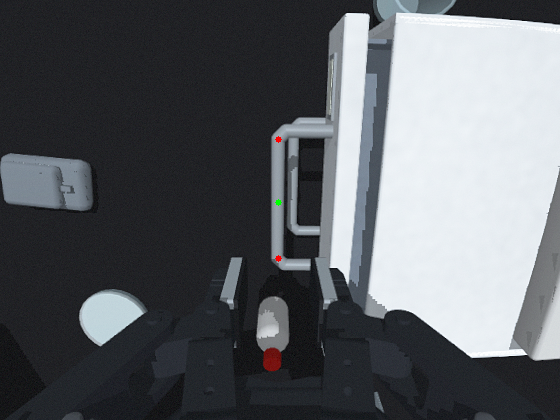

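The wrist view shows the projected bar (278,139 to 278,258) lying exactly on the real bar, centred under the tool. I descend and grasp.

Call:
play_rows:
  deltas:
    - [0,0,0.032,0]
    - [0,0,0.032,0]
    - [0,0,0.032,0]
    - [0,0,0.026,0]
    - [0,0,0,0]

```text
clock: 3.48
tcp_pos: [0.5655, 0.2283, 0.1041]
eef_rot: [-179.6, 0.1, 89.9]
wrist_force: [-1.2, -0.5, -0.9]
finger_gap: 0.0299
grasp_force: 0.0
```

Call:
play_rows:
  deltas:
    - [0,0,0,0]
    - [0,0,0,0]
    - [0,0,0,0]
    - [0,0,0,0]
  jaw: -1

```text
clock: 3.82
tcp_pos: [0.5688, 0.2295, 0.1112]
eef_rot: [179.9, -0.0, 90.0]
wrist_force: [-2.6, -5.4, 4.3]
finger_gap: 0.0076
grasp_force: 59.4
```

Call:
play_rows:
  deltas:
    - [0,-0.015,0,0]
    - [0,-0.025,0,0]
    - [0,-0.025,0,0]
    - [0,-0.025,0,0]
    - [0,-0.025,0,0]

```text
clock: 4.23
tcp_pos: [0.4533, 0.2301, 0.1111]
eef_rot: [179.8, -0.1, 90.0]
wrist_force: [2.4, 1.0, 9.1]
finger_gap: 0.0076
grasp_force: 60.6
```

Call:
play_rows:
  deltas:
    - [0,-0.025,0,0]
    - [0,-0.012,0,0]
    - [0,0,0,0]
    - [0,0,0,0]

```text
clock: 4.57
tcp_pos: [0.4166, 0.2303, 0.1111]
eef_rot: [179.8, -0.1, 90.0]
wrist_force: [-1.2, -1.3, 9.1]
finger_gap: 0.0075
grasp_force: 61.0
```

Call:
play_rows:
  deltas:
    - [0,0,0,0]
    - [0,0,0,0]
    - [0,0,-0.04,0]
    - [0,0,-0.04,0]
    - [0,0,-0.04,0]
  jaw: -0.1

```text
clock: 4.98
tcp_pos: [0.4162, 0.2297, 0.2309]
eef_rot: [-179.9, 0.0, 90.0]
wrist_force: [0.9, 0.8, 0.1]
finger_gap: 0.0385
grasp_force: 0.0
```

Call:
play_rows:
  deltas:
    - [0,0.03,-0.02,0]
    - [-0.01,0.035,-0.02,0]
    - [-0.01,0.035,-0.01,0]
    - [0,0,0,0]
    - [0,0,0,0]

```text
clock: 5.4
tcp_pos: [0.5179, 0.2091, 0.2788]
eef_rot: [-180.0, 0.0, 89.9]
wrist_force: [-0.2, -0.1, -0.3]
finger_gap: 0.0384
grasp_force: 0.0
```

```bash
python3 - <<'E'
from h import *
import pickle
f=vision.grab_frame("wrist");pickle.dump(f,open("w2.pkl","wb"))
cv2.imwrite("pics/w2.png",f["image"]);print(telemetry.get_state()["tcp_pos"])
E
```

```text
[0.51670287 0.20953486 0.27863792]
```

View pics/w2.png

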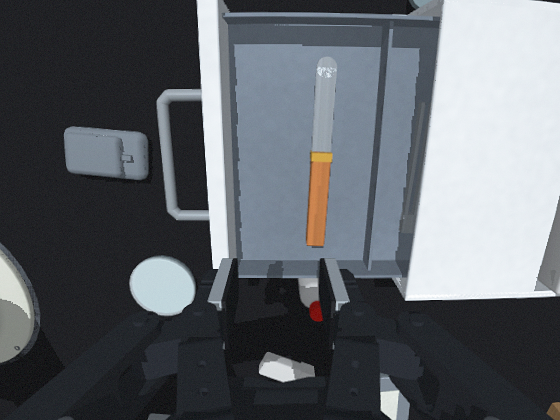

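The spatula is visible: its orange handle runs from (321,157) to (316,246), and the blade tip is at (327,58).

```bash
python3 - <<'E'
from h import *
import pickle
f=pickle.load(open("w2.pkl","rb"));h=cv2.cvtColor(f["image"],cv2.COLOR_BGR2HSV)
m=cv2.inRange(h,(5,120,80),(30,255,255));m[:150]=0;m[260:]=0
n,l,st,c=cv2.connectedComponentsWithStats(m);k=1+st[1:,4].argmax()
cs=max(cv2.findContours((l==k).astype(np.uint8),0,1)[0],key=cv2.contourArea)[:,0,:]
r=cv2.minAreaRect(plane(f,cs,.112)[:,:2].astype(np.float32)*1000);print(r)
e=plane(f,[(316,246),(321,157)],.112);t=plane(f,[(327,57.5)],.105);print(e,t)
d=t[0]-e[0];print(np.linalg.norm(d[:2]),np.degrees(np.arctan2(d[1],d[0])))
print("compartment floor corners",plane(f,[(233,45),(238,262),(368,266),(386,45)],.1))
print("barmid",plane(f,[(163,95),(174,215)],.12))
E
```

```text
((555.135009765625, 189.96746826171875), (94.14738464355469, 19.726463317871094), 88.65727233886719)
[[0.55494664 0.14194138 0.112     ]
 [0.55647711 0.23233839 0.112     ]] [[0.55967094 0.31902444 0.105     ]]
0.1771460689601398 88.47180072529166
compartment floor corners [[0.47737797 0.33002285 0.1       ]
 [0.47384715 0.1174117  0.1       ]
 [0.61344811 0.11216575 0.1       ]
 [0.61237533 0.33070706 0.1       ]]
barmid [[0.41788302 0.28837347 0.12      ]
 [0.41711762 0.17832038 0.12      ]]
```

Call:
play_rows:
  deltas:
    - [-0.014,0.019,0,1.4]
    - [-0.013,0.019,0,0]
    - [0,0,0.04,0]
    - [0,0,0.04,0]
    - [0,0,0.04,0]

```text
clock: 5.87
tcp_pos: [0.5531, 0.1825, 0.1579]
eef_rot: [180.0, -0.0, 88.6]
wrist_force: [0.2, 0.1, -0.6]
finger_gap: 0.0384
grasp_force: 0.0
```

Call:
play_rows:
  deltas:
    - [0,0,0.03,0]
    - [0,0,0.022,0]
    - [0,0,0.008,0]
    - [0,0,0,0]

```text
clock: 6.2
tcp_pos: [0.5525, 0.1825, 0.0978]
eef_rot: [-179.8, 0.0, 88.6]
wrist_force: [0.8, 0.4, 0.5]
finger_gap: 0.0384
grasp_force: 0.0
```

Call:
play_rows:
  deltas:
    - [0,0,0,0]
    - [0,0,0,0]
    - [0,0,0,0]
    - [0,0,0,0]
    - [0,0,0,0]
  jaw: -1

```text
clock: 6.62
tcp_pos: [0.5547, 0.1827, 0.1014]
eef_rot: [179.8, -0.1, 88.6]
wrist_force: [-1.4, 1.0, 8.7]
finger_gap: 0.0163
grasp_force: 59.8
```

Call:
play_rows:
  deltas:
    - [0,0,-0.02,0]
    - [0,0,-0.03,0]
    - [0,0,-0.03,0]
    - [0,0,-0.03,0]
    - [0,0,-0.03,0]

```text
clock: 7.03
tcp_pos: [0.5537, 0.1823, 0.242]
eef_rot: [179.9, -0.0, 88.6]
wrist_force: [1.0, -0.2, -1.3]
finger_gap: 0.0161
grasp_force: 58.7
```

Call:
play_rows:
  deltas:
    - [0,-0.02,-0.02,7]
    - [0,-0.02,0,7]
    - [0,0,0,7]
    - [0,0,0,7]
    - [0,0,0,7]

```text
clock: 7.45
tcp_pos: [0.5139, 0.1859, 0.2609]
eef_rot: [179.9, -0.1, 53.2]
wrist_force: [-0.3, -0.3, -1.3]
finger_gap: 0.016
grasp_force: 58.7
```

Call:
play_rows:
  deltas:
    - [0,0,0,7]
    - [0,0,0,7]
    - [0,0,0,7]
    - [0,0,0,7]
    - [0,0,0,7]

```text
clock: 7.87
tcp_pos: [0.5141, 0.1858, 0.2605]
eef_rot: [180.0, -0.1, 18.2]
wrist_force: [0.1, -0.2, -0.2]
finger_gap: 0.0166
grasp_force: 58.8
```

Call:
play_rows:
  deltas:
    - [0,0.03,0,7]
    - [0,0.03,0,7]
    - [0,0.03,0,1.3]
    - [0,0.035,0,0]
    - [0,0.035,0,0]

```text
clock: 8.28
tcp_pos: [0.5359, 0.0269, 0.2605]
eef_rot: [180.0, -0.1, 3.3]
wrist_force: [0.6, 0.3, -1.1]
finger_gap: 0.0164
grasp_force: 58.8
```

Call:
play_rows:
  deltas:
    - [-0.014,0.035,0,0]
    - [-0.014,0.035,0,0]
    - [-0.014,0.035,0,0]
    - [-0.014,0.035,0,0]
    - [-0.014,0.035,0,0]

```text
clock: 8.7
tcp_pos: [0.4752, -0.1521, 0.2606]
eef_rot: [180.0, -0.1, 3.3]
wrist_force: [0.3, -0.4, -0.0]
finger_gap: 0.0164
grasp_force: 58.8
```

Call:
play_rows:
  deltas:
    - [-0.014,0.035,0,0]
    - [-0.012,0.035,0,0]
    - [0,0,0.04,0]
    - [0,0,0.04,0]
    - [0,0,0,0]

```text
clock: 9.12
tcp_pos: [0.4516, -0.2211, 0.1737]
eef_rot: [-179.7, 0.4, 3.2]
wrist_force: [-1.4, -0.2, -2.7]
finger_gap: 0.0159
grasp_force: 58.8
```

```bash
python3 - <<'E'
from h import *
import pickle
out=[]
for n in("wrist","side","top"):
    f=vision.grab_frame(n);pickle.dump(f,open(n+"3.pkl","wb"));out.append(f)
s=telemetry.get_state();p=s["tcp_pos"];print(p,s["eef_rot"])
w=out[0]["image"]
a=np.array([.9983,.0576,0]);e=p+a*.139
g=[]
for f in out[1:]:
    u=proj(f,[e])[0];print(u);x,y=[int(v) for v in u];x=min(max(x,60),499);y=min(max(y,45),374)
    g.append(cv2.resize(f["image"][y-45:y+45,x-60:x+60],(400,300),interpolation=cv2.INTER_CUBIC));print("crop origin",x-60,y-45)
cv2.imwrite("pics/w3.png",np.hstack([cv2.resize(w,(400,300)),]+[]) if 0 else np.vstack([np.hstack([cv2.resize(w,(400,300)),g[0]]),np.hstack([g[1],np.zeros_like(g[1])])]))
E
```

```text
[ 0.45484406 -0.22204925  0.18183716] [ 1.79929224e+02 -9.57896937e-02  3.29853650e+00]
[296.37280611 144.60829031]
crop origin 236 99
[328.99761799 170.37046136]
crop origin 268 125
```

View pics/w3.png

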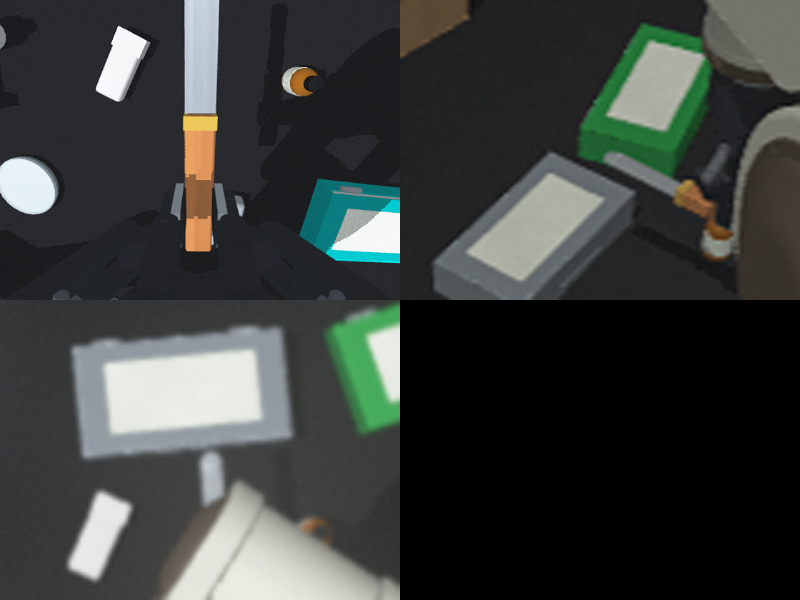

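In the wrist view the spatula is gripped straight along the tool axis. The blade tip is at about (299,146) in the side view and (331,171) in the top view. I triangulate the tip from these.

```bash
python3 - <<'E'
from h import *
import pickle
s=pickle.load(open("side3.pkl","rb"));t=pickle.load(open("top3.pkl","rb"));w=pickle.load(open("wrist3.pkl","rb"))
for a,b in(((298.5,145.8),(330.5,170.8)),((299.5,146.3),(331,171))):
    P=tri(s,a,t,b);print(P)
    d=P[0][:2]-[.4548,-.2220];A=np.array([.9983,.0576]);print("fwd",d@A,"left",d@[-A[1],A[0]])
# ferrule rear/front edges in wrist (full px) on assumed top height tests
for z in(.18,.185,.19,.195):
    q=plane(w,[(184*1.4,122*1.4),(217*1.4,122*1.4)],z);print(z,np.linalg.norm(q[0]-q[1]),q.mean(0))
b=plane(w,[(186*1.4,20*1.4),(220*1.4,20*1.4)],.184);print(np.linalg.norm(b[0]-b[1]),b.mean(0))
E
```

```text
(array([ 0.59160327, -0.22042403,  0.17393897]), np.float64(0.003354592370991795))
fwd 0.13666147983424368 left -0.006306576951615419
(array([ 0.59044127, -0.22281149,  0.17102028]), np.float64(0.0052954874353334696))
fwd 0.13536393515486964 left -0.008623045071615192
0.18 0.018928259417107293 [ 0.50267192 -0.22129196  0.18      ]
0.185 0.018228564449319043 [ 0.50384081 -0.22120811  0.185     ]
0.19 0.017528869481530786 [ 0.50500969 -0.22112426  0.19      ]
0.195 0.016829174513742527 [ 0.50617857 -0.2210404   0.195     ]
0.016886304730009245 [ 0.55561796 -0.21943244  0.184     ]
```

```bash
python3 - <<'E'
from h import *
import pickle
s=pickle.load(open("side3.pkl","rb"));im=s["image"]
A=np.array([.9983,.0576,0]);N=np.array([-.0576,.9983,0]);p=np.array([.4548,-.2220,.182])
def onp(uv,left):
    o,d=ray(s,uv);k=((p+left*N-o)@N)/(d@N);X=o+d*k[:,None]-p;return np.c_[X@A,X[:,2]]
for left in(-.004,0.,.003):print(left,np.round(onp([(298.5,145.8),(317,152.5),(322,154.5)],left),4).tolist())
E
```

```text
-0.004 [[0.1333, -0.0048], [0.0651, 0.0041], [0.0472, 0.0057]]
0.0 [[0.1309, -0.0007], [0.063, 0.0081], [0.0451, 0.0097]]
0.003 [[0.129, 0.0023], [0.0614, 0.0112], [0.0436, 0.0128]]
```

```bash
python3 - <<'E'
from h import *
import pickle
w=pickle.load(open("wrist3.pkl","rb"));g=cv2.cvtColor(w["image"],cv2.COLOR_BGR2GRAY).astype(float)
T=np.array(w["T"])
def sub(r,c0,c1):
    v=g[r,c0:c1];d=np.abs(np.diff(v));d[d<12]=0;return c0+.5+(d*np.arange(len(d))).sum()/d.sum()
for r in(8,30,60,90,120,145):
    L=sub(r,240,272);Rr=sub(r,290,325)
    # z at which width is 18mm
    zz=np.linspace(.15,.21,121);ws=[np.linalg.norm(np.diff(plane(w,[(L,r),(Rr,r)],z),axis=0)) for z in zz]
    z=np.interp(-.018,-np.array(ws)[::1],zz);m=plane(w,[(L,r),(Rr,r)],z).mean(0)
    d=m-[.4548,-.222,.182];print(r,round(L,1),round(Rr,1),"fwd",round(d[0]*.9983+d[1]*.0576,4),"left",round(-d[0]*.0576+d[1]*.9983,4),"z",round(d[2],4))
s=pickle.load(open("side3.pkl","rb"));hs=cv2.cvtColor(s["image"],cv2.COLOR_BGR2HSV)
for c in range(298,330,3):
    rr=[r for r in range(138,168) if hs[r,c,1]<70 and hs[r,c,2]>85];print(c,rr[:1],rr[-1:],[int(x) for x in hs[144:160,c,2]])
E
```

```text
8 257.8 306.6 fwd 0.1089 left -0.0026 z -0.0051
30 257.7 305.6 fwd 0.1013 left -0.0024 z -0.0058
60 257.9 305.0 fwd 0.0906 left -0.0023 z -0.005
90 258.1 303.8 fwd 0.0795 left -0.0021 z -0.0062
120 258.1 303.0 fwd 0.0679 left -0.002 z -0.0052
145 258.1 302.2 fwd 0.058 left -0.0018 z -0.0046
298 [145] [164] [102, 122, 129, 123, 81, 38, 35, 33, 58, 118, 113, 109, 110, 109, 109, 108]
301 [145] [161] [102, 143, 132, 125, 129, 102, 41, 33, 35, 40, 100, 111, 110, 108, 109, 110]
304 [146] [158] [95, 97, 119, 124, 123, 126, 126, 64, 36, 34, 35, 71, 112, 114, 97, 71]
307 [148] [152] [96, 96, 94, 109, 125, 125, 125, 129, 104, 43, 34, 38, 36, 34, 36, 35]
310 [149] [153] [94, 100, 96, 94, 98, 118, 125, 124, 125, 126, 64, 36, 36, 38, 38, 38]
313 [151] [155] [97, 95, 97, 96, 96, 95, 108, 125, 124, 124, 128, 103, 42, 35, 38, 37]
316 [152] [156] [108, 100, 96, 97, 97, 98, 101, 98, 119, 125, 125, 127, 127, 65, 36, 37]
319 [154] [154] [65, 66, 67, 62, 52, 41, 33, 36, 30, 79, 123, 151, 135, 126, 128, 129]
322 [] [] [35, 36, 37, 36, 38, 37, 35, 36, 35, 165, 162, 146, 145, 158, 117, 120]
325 [] [] [37, 37, 37, 35, 36, 43, 51, 44, 36, 25, 38, 103, 118, 154, 158, 144]
328 [151] [152] [36, 34, 33, 32, 62, 81, 82, 92, 87, 71, 50, 38, 33, 28, 27, 103]
```

```bash
python3 - <<'E'
from h import *
import pickle
s=pickle.load(open("side3.pkl","rb"))
A=np.array([.9983,.0576,0]);N=np.array([-.0576,.9983,0]);p=np.array([.4548,-.2220,.182])
for uv,left in(((298,146),-.003),((301,147.1),-.003),((304,148.1),-.0027),((307,149.8),-.0025),((310,151.1),-.0023),((313,152.8),-.002),((316,154.2),-.002)):
    o,d=ray(s,[uv]);k=((p+left*N-o)@N)/(d@N);X=o+d*k[:,None]-p;print(uv,np.round([X@A,X[:,2]],4).ravel())
f=pickle.load(open("top3.pkl","rb"));print("TCP top of lid check", proj(f,[[.6126,-.2137,.044]]))
E
```

```text
(298, 146) [ 0.1345 -0.0056]
(301, 147.1) [ 0.1232 -0.0042]
(304, 148.1) [ 0.1118 -0.002 ]
(307, 149.8) [ 0.1004 -0.0028]
(310, 151.1) [ 0.0891 -0.002 ]
(313, 152.8) [ 0.0778 -0.0027]
(316, 154.2) [ 0.0668 -0.0024]
TCP top of lid check [[323.88163449 169.03545148]]
```

The blade is level to about 1°. It sits a few mm from TCP height and the tip is 137 mm forward. Descend to TCP z≈0.022.

Call:
play_rows:
  deltas:
    - [0,0,0.04,0]
    - [0,0,0.04,0]
    - [0,0,0.04,0]
    - [0,0,0.03,0]
    - [0,0,0.009,0]

```text
clock: 9.68
tcp_pos: [0.4541, -0.2213, 0.0188]
eef_rot: [-179.9, 0.1, 3.3]
wrist_force: [-0.6, 0.8, -1.6]
finger_gap: 0.016
grasp_force: 58.9
```

Call:
play_rows:
  deltas:
    - [0,0,0,0]
    - [0,0,0,0]

```text
clock: 9.85
tcp_pos: [0.4557, -0.2226, 0.0229]
eef_rot: [179.9, -0.1, 3.3]
wrist_force: [0.3, 0.6, -0.7]
finger_gap: 0.0164
grasp_force: 58.9
```

```bash
python3 - <<'E'
from h import *
import pickle
s=vision.grab_frame("side");w=vision.grab_frame("wrist");t=telemetry.get_state();p=t["tcp_pos"];print(p,t["wrist_force"])
u=proj(s,[p+np.array([.0576*-.002+.1,.005,0])])[0];print(u);x,y=[int(v) for v in u]
c=s["image"][y-45:y+45,x-60:x+60];print(x-60,y-45)
cv2.imwrite("pics/w4.png",np.hstack([cv2.resize(w["image"],(400,300)),cv2.resize(c,(400,300),interpolation=cv2.INTER_CUBIC)]))
E
```

```text
[ 0.45575122 -0.22278278  0.02318457] [-0.10500117 -0.24150806  0.14824737]
[303.46911587 184.20146235]
243 139
```

View pics/w4.png

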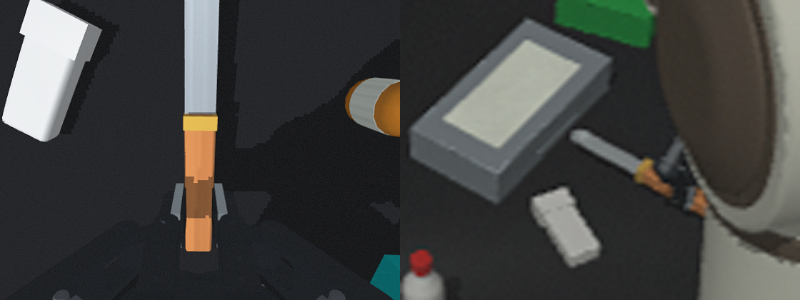

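The wrist view shows the blade clear of the mailer and the bottle. The side view shows the tip at crop (573,136), just before the notch. I advance and watch the force.

Call:
play_rows:
  deltas:
    - [0.008,0,0,0]
    - [0.008,0,0,0]
    - [0.004,0,0,0]
    - [0.004,0,0,0]
    - [0,0,0,0]

```text
clock: 10.37
tcp_pos: [0.479, -0.2205, 0.0204]
eef_rot: [180.0, -0.0, 3.3]
wrist_force: [-0.3, -0.0, -0.5]
finger_gap: 0.0164
grasp_force: 58.9
```

Call:
play_rows:
  deltas:
    - [0.004,0,0,0]
    - [0.003,0,0,0]
    - [0,0,0,0]

```text
clock: 10.62
tcp_pos: [0.4855, -0.2201, 0.0203]
eef_rot: [-180.0, -0.0, 3.3]
wrist_force: [-0.1, 0.1, -0.5]
finger_gap: 0.0161
grasp_force: 58.9
```

```bash
python3 - <<'E'
from h import *
s=vision.grab_frame("side");t=telemetry.get_state();p=t["tcp_pos"];print(p,t["wrist_force"])
A=np.array([.9983,.0576,0]);N=np.array([-.0576,.9983,0])
h=cv2.cvtColor(s["image"],cv2.COLOR_BGR2GRAY)
c=h[139:229,243:363]
cv2.imwrite("pics/w5.png",cv2.resize(s["image"][160:210,270:330],(720,600),interpolation=cv2.INTER_CUBIC))
E
```

```text
[ 0.48525698 -0.22010571  0.02021642] [-0.25595831  1.30326108 -1.11750127]
```

View pics/w5.png

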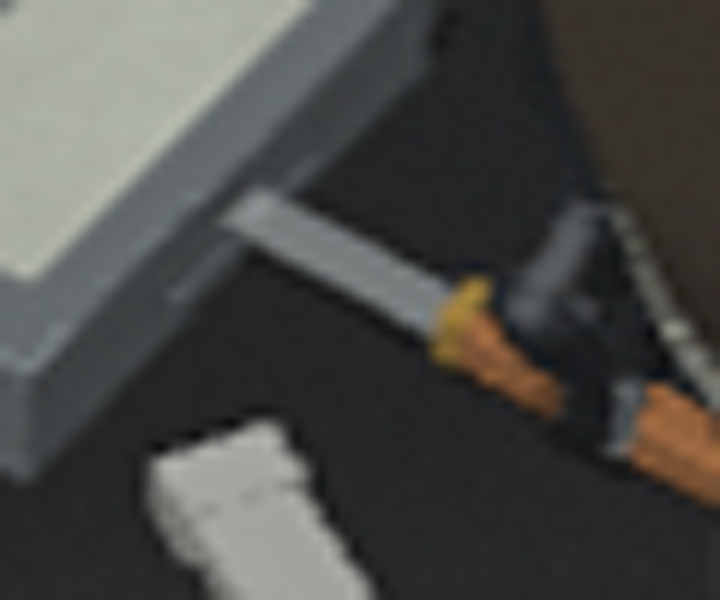

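The blade is inside the slot under the lid edge (tip at crop (240,205)) and there is no contact force. I lift along the arc.

Call:
play_rows:
  deltas:
    - [0,0,-0.008,0]
    - [0,0,-0.008,0]
    - [0.001,0,-0.008,0]
    - [0.001,0,-0.008,0]
    - [0,0,0,0]

```text
clock: 11.08
tcp_pos: [0.4881, -0.2205, 0.0546]
eef_rot: [179.9, -0.1, 3.3]
wrist_force: [-0.4, -0.2, -1.0]
finger_gap: 0.0165
grasp_force: 58.8
```

Call:
play_rows:
  deltas:
    - [0.002,0,-0.008,0]
    - [0.003,0,-0.008,0]
    - [0.004,0,-0.009,0]
    - [0.005,0,-0.009,0]
    - [0,0,0,0]

```text
clock: 11.5
tcp_pos: [0.5027, -0.2196, 0.0885]
eef_rot: [179.9, -0.1, 3.3]
wrist_force: [1.5, 0.5, -1.3]
finger_gap: 0.0158
grasp_force: 58.8
```

```bash
python3 - <<'E'
from h import *
s=vision.grab_frame("side");t=telemetry.get_state();p=t["tcp_pos"];print(p,t["wrist_force"],t["moment"])
cv2.imwrite("pics/w6.png",cv2.resize(s["image"][110:230,220:380],(800,600),interpolation=cv2.INTER_CUBIC))
E
```

```text
[ 0.50209708 -0.21946943  0.08743372] [-1.25624808  0.2681427  -0.86908743] [-0.01922049  0.02045084 -0.02209593]
```

View pics/w6.png

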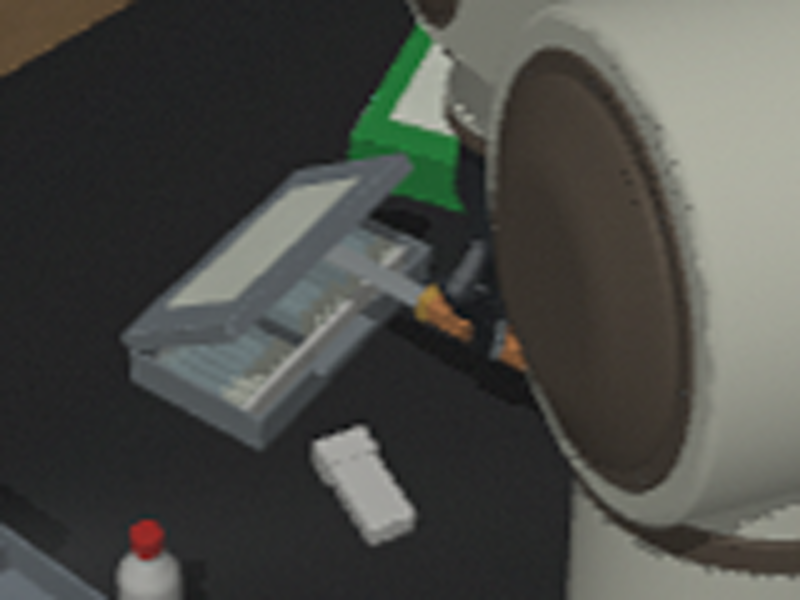

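The lid is at about 0.5 rad on the blade, and the blade sits well under its edge. That was picture 10, so I continue by numbers.

Call:
play_rows:
  deltas:
    - [0.006,0,-0.009,0]
    - [0.006,0,-0.009,0]
    - [0.008,0,-0.008,0]
    - [0.008,0,-0.007,0]
    - [0.008,0,-0.005,0]

```text
clock: 11.97
tcp_pos: [0.5379, -0.2171, 0.1254]
eef_rot: [180.0, -0.0, 3.3]
wrist_force: [0.1, 0.6, -3.0]
finger_gap: 0.016
grasp_force: 58.8
```

Call:
play_rows:
  deltas:
    - [0.01,0,-0.003,0]
    - [0.01,0,0.002,0]
    - [0.01,0,0.002,0]
    - [0.01,0,0.001,0]
    - [0.01,0,0,0]

```text
clock: 12.38
tcp_pos: [0.5877, -0.2141, 0.1216]
eef_rot: [-180.0, 0.1, 3.3]
wrist_force: [-0.6, 0.9, -0.3]
finger_gap: 0.0164
grasp_force: 59.1
```

Call:
play_rows:
  deltas:
    - [0.01,0,0,0]
    - [0.01,0,0,0]
    - [0.008,0,0,0]
    - [0,0,0,0]

```text
clock: 12.72
tcp_pos: [0.6163, -0.2126, 0.1221]
eef_rot: [-180.0, -0.0, 3.3]
wrist_force: [0.8, -0.8, -0.5]
finger_gap: 0.0161
grasp_force: 59.1
```

Call:
play_rows:
  deltas:
    - [-0.01,0,0,0]
    - [-0.03,0,0,0]
    - [-0.04,0,0,0]
    - [-0.04,0,0,0]
    - [-0.04,0,0,0]

```text
clock: 13.13
tcp_pos: [0.4525, -0.2214, 0.1219]
eef_rot: [-180.0, 0.0, 3.3]
wrist_force: [0.0, -1.2, 0.2]
finger_gap: 0.0163
grasp_force: 59.1
```

Call:
play_rows:
  deltas:
    - [-0.01,-0.02,-0.03,0]
    - [0,-0.02,-0.03,0]
    - [0,-0.02,-0.03,0]
    - [0,-0.02,-0.03,0]
    - [0,0,0,0]

```text
clock: 13.55
tcp_pos: [0.4407, -0.1407, 0.2483]
eef_rot: [179.8, -0.4, 3.3]
wrist_force: [-1.0, -0.6, 1.3]
finger_gap: 0.0163
grasp_force: 59.2
```

```bash
python3 - <<'E'
from h import *
import pickle
s=vision.grab_frame("side");pickle.dump(s,open("side7.pkl","wb"));t=vision.grab_frame("top");pickle.dump(t,open("top7.pkl","wb"))
st=telemetry.get_state();print(st["tcp_pos"],st["eef_rot"],st["wrist_force"])
s0=pickle.load(open("side0.pkl","rb"))
F=np.array([.6126,-.2137,0]);A=np.array([.9983,.0576,0]);N=np.array([-.0576,.9983,0]);Z=np.array([0,0,1.])
g=cv2.cvtColor(s["image"],cv2.COLOR_BGR2GRAY);d=np.abs(s["image"].astype(int)-s0["image"]).sum(2)
# scan along left side-edge: lid's free edge for various angles at y=+0.05: brightness at points s along the lid
for th in np.arange(1.2,1.95,.1):
    row=[]
    for r in np.arange(.085,.13,.005):
        for n in(0,):
            P=F+A*(.110-r*np.cos(th)+.005*np.sin(th))+Z*(.03+r*np.sin(th)+.005*np.cos(th))+N*.1038
            u=proj(s,[P])[0];row.append((int(g[int(round(u[1])),int(round(u[0]))]),int(d[int(round(u[1])),int(round(u[0]))])))
    print(round(th,1),np.round(u),row)
# contour of light-grey lid in side
r=proj(s,[F+A*.11+N*.104+Z*.03,F+A*.11-N*.104+Z*.03]);print(r)
m=(d>60).astype(np.uint8);n,l,stt,c=cv2.connectedComponentsWithStats(m)
for k in range(1,n):
    if stt[k,4]>60:print(stt[k],np.round(c[k]))
E
```

```text
[ 0.44016632 -0.14218046  0.24339742] [ 1.79917152e+02 -1.34561686e-01  3.32126179e+00] [-0.52134238 -0.13842782 -0.70986405]
1.2 [254. 159.] [(75, 118), (75, 119), (76, 126), (77, 127), (75, 118), (75, 116), (76, 119), (75, 121), (76, 126)]
1.3 [251. 156.] [(75, 121), (76, 123), (76, 118), (77, 128), (75, 114), (77, 123), (75, 116), (75, 115), (76, 118)]
1.4 [248. 154.] [(76, 126), (74, 115), (75, 125), (75, 116), (75, 114), (76, 121), (74, 116), (76, 125), (69, 103)]
1.5 [245. 153.] [(74, 116), (76, 123), (75, 123), (76, 122), (70, 107), (62, 83), (63, 82), (64, 88), (63, 82)]
1.6 [242. 151.] [(71, 113), (71, 102), (70, 108), (62, 80), (62, 79), (64, 84), (62, 81), (63, 88), (74, 118)]
1.7 [239. 150.] [(66, 90), (65, 91), (62, 81), (66, 98), (65, 88), (68, 97), (85, 152), (104, 208), (105, 209)]
1.8 [236. 149.] [(85, 151), (82, 133), (86, 160), (83, 148), (83, 144), (107, 221), (91, 169), (40, 18), (33, 5)]
1.9 [234. 148.] [(74, 116), (78, 129), (72, 114), (80, 134), (69, 102), (52, 52), (35, 5), (35, 3), (33, 2)]
[[245.94167018 179.38058972]
 [281.35048834 146.80897232]]
[500   7  21  33 109] [509.  23.]
[494   7  62  70 777] [521.  52.]
[  235    24   325   373 53176] [419. 202.]
[549  51  11  21  70] [555.  60.]
[324 159  16  17 110] [332. 166.]
[ 148  207  117  111 5270] [212. 264.]
```

The lid's side profile fits about 1.8 rad, so it is open well past upright. I turn the spatula back and return to above the drawer.

Call:
play_rows:
  deltas:
    - [0,0,-0.01,-7]
    - [0,0,-0.01,-7]
    - [0,0,0,-7]
    - [0,0,0,-7]
    - [0,0,0,-7]

```text
clock: 14.07
tcp_pos: [0.4398, -0.143, 0.261]
eef_rot: [-179.9, 0.0, 38.6]
wrist_force: [-0.1, 0.2, -0.9]
finger_gap: 0.016
grasp_force: 59.1
```

Call:
play_rows:
  deltas:
    - [0,0,0,-7]
    - [0,0,0,-7]
    - [0,0,0,-7]
    - [0,0,0,-7]
    - [0,0,0,-7]

```text
clock: 14.48
tcp_pos: [0.4398, -0.143, 0.2608]
eef_rot: [-179.9, -0.0, 73.6]
wrist_force: [0.8, 0.4, -1.2]
finger_gap: 0.0161
grasp_force: 59.1
```

Call:
play_rows:
  deltas:
    - [0,0,0,-7]
    - [0,0,0,-7]
    - [0,0,0,-1.3]
    - [0.036,0.0115,0,0]
    - [0.036,0.0115,0,0]

```text
clock: 14.9
tcp_pos: [0.4649, -0.0719, 0.2613]
eef_rot: [-179.9, -0.0, 88.1]
wrist_force: [1.7, 0.2, -0.6]
finger_gap: 0.0159
grasp_force: 59.1
```

Call:
play_rows:
  deltas:
    - [0.036,0.0115,0,0]
    - [0.036,0.0115,0,0]
    - [0.036,0.0115,0,0]
    - [0.036,0.0115,0,0]
    - [0.036,0.0115,0,0]

```text
clock: 15.32
tcp_pos: [0.5273, 0.1087, 0.2614]
eef_rot: [-179.9, 0.0, 88.3]
wrist_force: [0.9, -0.4, 0.7]
finger_gap: 0.0159
grasp_force: 59.1
```

Call:
play_rows:
  deltas:
    - [0.036,0.0115,0,0]
    - [0.036,0.0115,0,0]
    - [0,0,0,0]
    - [0,0,0,0]

```text
clock: 15.65
tcp_pos: [0.552, 0.1798, 0.2607]
eef_rot: [-179.9, 0.0, 88.5]
wrist_force: [-0.4, -0.1, -1.7]
finger_gap: 0.0162
grasp_force: 59.1
```

```bash
python3 - <<'E'
from h import *
import pickle
w=vision.grab_frame("wrist");pickle.dump(w,open("w8.pkl","wb"));s=telemetry.get_state();p=s["tcp_pos"];print(p,s["eef_rot"])
g=cv2.cvtColor(w["image"],cv2.COLOR_BGR2HSV)
m=cv2.inRange(g,(5,120,80),(30,255,255));n,l,st,c=cv2.connectedComponentsWithStats(m);print(st[1:][st[1:,4]>100])
w3=pickle.load(open("wrist3.pkl","rb"));g=cv2.cvtColor(w3["image"],cv2.COLOR_BGR2HSV)
m=cv2.inRange(g,(5,120,80),(30,255,255));n,l,st,c=cv2.connectedComponentsWithStats(m);print(st[1:][st[1:,4]>100])
t=vision.grab_frame("top")
h=cv2.cvtColor(t["image"],cv2.COLOR_BGR2GRAY)
print("bar rows at col 187:",[(r,int(h[r,187])) for r in range(205,232)], proj(t,[[.4175,.232,.12]]))
E
```

```text
[0.55188366 0.17864059 0.26107167] [-1.79889035e+02  3.53208467e-02  8.84806987e+01]
[[ 255  160   48  193 7661]]
[[ 406   95   38   40  870]
 [ 256  159   49  193 7760]]
bar rows at col 187: [(205, 122), (206, 116), (207, 117), (208, 139), (209, 155), (210, 158), (211, 157), (212, 147), (213, 131), (214, 161), (215, 222), (216, 244), (217, 247), (218, 246), (219, 232), (220, 153), (221, 91), (222, 78), (223, 79), (224, 78), (225, 77), (226, 78), (227, 79), (228, 77), (229, 80), (230, 89), (231, 126)] [[185.87411337 232.56973798]]
```

The grip is unchanged and the drawer is still where I left it. I lower the spatula into place.

Call:
play_rows:
  deltas:
    - [0.004,0.002,0.035,0]
    - [0,0,0.035,0]
    - [0,0,0.035,0]
    - [0,0,0.03,0]
    - [0,0,0.015,0]

```text
clock: 16.17
tcp_pos: [0.5526, 0.1808, 0.1085]
eef_rot: [-179.8, 0.1, 88.4]
wrist_force: [-0.6, -0.5, -1.2]
finger_gap: 0.0162
grasp_force: 59.2
```

Call:
play_rows:
  deltas:
    - [0,0,0.002,0]
    - [0,0,0,0]
    - [0,0,0,0]

```text
clock: 16.42
tcp_pos: [0.5549, 0.1821, 0.1119]
eef_rot: [179.9, -0.0, 88.5]
wrist_force: [0.3, -0.1, 0.3]
finger_gap: 0.0164
grasp_force: 59.2
```

Call:
play_rows:
  deltas:
    - [0,0,0.003,0]
    - [0,0,0.003,0]
    - [0,0,0,0]
    - [0,0,0,0]

```text
clock: 16.75
tcp_pos: [0.5543, 0.1827, 0.1046]
eef_rot: [180.0, -0.0, 88.6]
wrist_force: [0.0, 1.0, -1.5]
finger_gap: 0.0163
grasp_force: 59.2
```

Call:
play_rows:
  deltas:
    - [0,0,0.002,0]
    - [0,0,0,0]
    - [0,0,0,0]

```text
clock: 17.0
tcp_pos: [0.5542, 0.1827, 0.1023]
eef_rot: [-180.0, -0.0, 88.6]
wrist_force: [0.0, -0.4, -1.3]
finger_gap: 0.0163
grasp_force: 59.2
```

Call:
play_rows:
  deltas:
    - [0,0,0.001,0]
    - [0,0,0,0]
    - [0,0,0,0]

```text
clock: 17.25
tcp_pos: [0.5544, 0.1828, 0.1016]
eef_rot: [180.0, -0.0, 88.6]
wrist_force: [-0.0, -0.6, 1.3]
finger_gap: 0.0159
grasp_force: 59.6
```

Call:
play_rows:
  deltas:
    - [0,0,0,0]
    - [0,0,0,0]
    - [0,0,0,0]
    - [0,0,0,0]
  jaw: -0.1

```text
clock: 17.58
tcp_pos: [0.5542, 0.1827, 0.1012]
eef_rot: [-180.0, -0.0, 88.6]
wrist_force: [-0.5, -0.6, -1.0]
finger_gap: 0.0382
grasp_force: 0.0
```

Call:
play_rows:
  deltas:
    - [0,0,-0.02,0]
    - [0,0,-0.04,0]
    - [0,0,-0.04,0]
    - [0,0,-0.04,0]
    - [0,0,-0.04,0]

```text
clock: 18.0
tcp_pos: [0.5538, 0.1826, 0.2833]
eef_rot: [-180.0, -0.0, 88.6]
wrist_force: [1.1, -0.7, -0.3]
finger_gap: 0.0386
grasp_force: 0.0
```

Call:
play_rows:
  deltas:
    - [0.014,-0.019,0,-1.4]
    - [0.013,-0.019,0,0]
    - [0,0,0,0]
    - [0,0,0,0]

```text
clock: 18.33
tcp_pos: [0.5161, 0.2107, 0.2817]
eef_rot: [180.0, -0.0, 90.0]
wrist_force: [0.8, -0.3, -0.4]
finger_gap: 0.0383
grasp_force: 0.0
```

```bash
python3 - <<'E'
from h import *
f=vision.grab_frame("wrist");print(telemetry.get_state()["tcp_pos"]);h=cv2.cvtColor(f["image"],cv2.COLOR_BGR2HSV)
m=cv2.inRange(h,(5,120,80),(30,255,255));m[262:]=0
n,l,st,c=cv2.connectedComponentsWithStats(m);k=1+st[1:,4].argmax();print(st[k])
cs=max(cv2.findContours((l==k).astype(np.uint8),0,1)[0],key=cv2.contourArea)[:,0,:]
print(cv2.minAreaRect(plane(f,cs,.112)[:,:2].astype(np.float32)*1000))
v=h[:,:,2]; bl=((v>150)&(h[:,:,1]<60)).astype(np.uint8)
r0=st[k][1]
for r in range(r0-5,20,-15):
    x=[c for c in range(295,345) if bl[r,c]]; print(r,x[:1],x[-1:])
t=vision.grab_frame("top");g=cv2.cvtColor(t["image"],cv2.COLOR_BGR2GRAY)
print([(r,int(g[r,187])) for r in range(208,240)])
E
```

```text
[0.51658714 0.21025585 0.28142435]
[ 306  153   25   93 1716]
((553.4227294921875, 190.12673950195312), (93.8132095336914, 19.194808959960938), 88.75373077392578)
148 [295] [341]
133 [296] [343]
118 [296] [344]
103 [295] [344]
88 [295] [344]
73 [295] [344]
58 [295] [344]
43 [] []
28 [336] [344]
[(208, 153), (209, 166), (210, 182), (211, 197), (212, 207), (213, 218), (214, 225), (215, 229), (216, 230), (217, 231), (218, 233), (219, 233), (220, 233), (221, 232), (222, 232), (223, 233), (224, 232), (225, 233), (226, 232), (227, 232), (228, 232), (229, 232), (230, 233), (231, 232), (232, 233), (233, 232), (234, 232), (235, 232), (236, 232), (237, 232), (238, 232), (239, 232)]
```

The spatula lies flat within 2 mm of its original spot. I regrasp the handle.

Call:
play_rows:
  deltas:
    - [0.01,-0.033,0,0]
    - [0.01,-0.033,0,0]
    - [0,-0.033,0,0]
    - [0,0,0.035,0]
    - [0,0,0.035,0]
  jaw: -0.3

```text
clock: 18.85
tcp_pos: [0.4177, 0.2304, 0.2122]
eef_rot: [179.7, -0.1, 90.0]
wrist_force: [0.6, -0.6, -0.6]
finger_gap: 0.0298
grasp_force: 0.0
```

Call:
play_rows:
  deltas:
    - [0,0,0.035,0]
    - [0,0,0.035,0]
    - [0,0,0.03,0]
    - [0,0,0,0]
    - [0,0,0,0]

```text
clock: 19.27
tcp_pos: [0.4176, 0.2298, 0.111]
eef_rot: [-179.9, 0.0, 89.9]
wrist_force: [-0.3, 0.7, 0.6]
finger_gap: 0.0299
grasp_force: 0.0
```

Call:
play_rows:
  deltas:
    - [0,0,0,0]
    - [0,0,0,0]
    - [0,0,0,0]
    - [0,0,0,0]
  jaw: -1

```text
clock: 19.6
tcp_pos: [0.4188, 0.2305, 0.1136]
eef_rot: [179.8, -0.1, 90.0]
wrist_force: [0.1, -1.1, 6.3]
finger_gap: 0.0075
grasp_force: 58.7
```

Call:
play_rows:
  deltas:
    - [0,0.006,0,0]
    - [0,0.01,0,0]
    - [0,0.014,0,0]
    - [0,0.016,0,0]
    - [0,0.016,0,0]

```text
clock: 20.02
tcp_pos: [0.4811, 0.2301, 0.1136]
eef_rot: [179.8, -0.0, 90.0]
wrist_force: [-1.7, -2.7, 8.2]
finger_gap: 0.0069
grasp_force: 59.2
```

Call:
play_rows:
  deltas:
    - [0,0.016,0,0]
    - [0,0.016,0,0]
    - [0,0.016,0,0]
    - [0,0.014,0,0]
    - [0,0.012,0,0]

```text
clock: 20.43
tcp_pos: [0.5555, 0.2297, 0.1136]
eef_rot: [179.8, 0.0, 89.9]
wrist_force: [-2.6, -5.3, 7.8]
finger_gap: 0.0073
grasp_force: 59.2
```

Call:
play_rows:
  deltas:
    - [0,0.009,0,0]
    - [0,0.007,0,0]
    - [0,0.005,0,0]
    - [0,0.003,0,0]
    - [0,0,0,0]

```text
clock: 20.85
tcp_pos: [0.5793, 0.2296, 0.1136]
eef_rot: [179.8, 0.0, 89.9]
wrist_force: [1.7, -5.5, 5.1]
finger_gap: 0.007
grasp_force: 59.0
```

Push on in small steps until the stop shows as force.

Call:
play_rows:
  deltas:
    - [0,0.002,0,0]
    - [0,0.002,0,0]
    - [0,0,0,0]

```text
clock: 21.1
tcp_pos: [0.583, 0.2296, 0.1136]
eef_rot: [179.8, 0.0, 89.9]
wrist_force: [1.6, -6.8, 5.0]
finger_gap: 0.0071
grasp_force: 59.0
```

Call:
play_rows:
  deltas:
    - [0,0.002,0,0]
    - [0,0,0,0]
    - [0,0,0,0]

```text
clock: 21.35
tcp_pos: [0.5833, 0.2296, 0.1136]
eef_rot: [-180.0, 0.0, 90.0]
wrist_force: [-14.2, -7.7, 11.6]
finger_gap: 0.0072
grasp_force: 60.0
```

The stop is reached (14 N). I release, lift and verify.

Call:
play_rows:
  deltas:
    - [0,-0.001,0,0]
    - [0,0,0,0]
    - [0,0,0,0]
    - [0,0,0,0]
  jaw: -0.3

```text
clock: 21.68
tcp_pos: [0.583, 0.2303, 0.1121]
eef_rot: [179.9, -0.0, 90.0]
wrist_force: [0.3, 0.9, -0.3]
finger_gap: 0.03
grasp_force: 0.0
```

Call:
play_rows:
  deltas:
    - [0,0,-0.02,0]
    - [0,0,-0.04,0]
    - [0,0,-0.04,0]
    - [0,-0.03,-0.02,0]
    - [0,-0.04,0,0]

```text
clock: 22.1
tcp_pos: [0.5148, 0.2303, 0.236]
eef_rot: [179.6, -0.1, 89.9]
wrist_force: [0.2, 0.6, 1.0]
finger_gap: 0.0298
grasp_force: 0.0
```

Call:
play_rows:
  deltas:
    - [0,-0.04,0,0]
    - [0,-0.03,0,0]
    - [0,0,0,0]
    - [0,0,0,0]
    - [0,0,0,0]

```text
clock: 22.52
tcp_pos: [0.4432, 0.2303, 0.2318]
eef_rot: [179.9, -0.0, 90.0]
wrist_force: [0.4, 0.3, -1.4]
finger_gap: 0.0298
grasp_force: 0.0
```

```bash
python3 - <<'E'
from h import *
import pickle
t0=pickle.load(open("top0.pkl","rb"));s7=pickle.load(open("side7.pkl","rb"))
w=vision.grab_frame("wrist");s=vision.grab_frame("side");st=telemetry.get_state();print(st["tcp_pos"],st["wrist_force"])
t=vision.grab_frame("top");g=cv2.cvtColor(w["image"],cv2.COLOR_BGR2GRAY)
d=np.abs(s["image"].astype(int)-s7["image"]).sum(2);print("lid area change vs opened:",d[140:185,235:285].mean())
# bar in wrist view near expected y=.2316,z=.12
for x in np.arange(.565,.605,.003):
    u=proj(w,[[x,.27,.12]])[0].round().astype(int);print(round(x,3),u,g[u[1],u[0]] if 0<=u[1]<420 and 0<=u[0]<560 else None)
gs=cv2.cvtColor(t["image"],cv2.COLOR_BGR2GRAY);g0=cv2.cvtColor(t0["image"],cv2.COLOR_BGR2GRAY)
for r in range(160,192):print(r,g0[r,165],gs[r,165],end=" | ")
E
```

```text
[0.44349315 0.23016977 0.23123058] [ 0.95952178 -0.04261069 -0.52954809]
lid area change vs opened: 164.504
0.565 [438 150] 40
0.568 [442 150] 142
0.571 [446 150] 142
0.574 [449 150] 144
0.577 [453 150] 110
0.58 [457 150] 142
0.583 [460 150] 166
0.586 [464 150] 163
0.589 [468 150] 131
0.592 [471 150] 132
0.595 [475 151] 146
0.598 [479 151] 131
0.601 [482 151] 143
0.604 [486 151] 140
160 242 244 | 161 209 228 | 162 169 238 | 163 161 245 | 164 160 247 | 165 163 243 | 166 191 225 | 167 233 179 | 168 244 144 | 169 246 150 | 170 241 155 | 171 206 130 | 172 155 103 | 173 123 92 | 174 99 93 | 175 92 91 | 176 91 91 | 177 92 90 | 178 91 90 | 179 88 84 | 180 85 78 | 181 85 78 | 182 83 77 | 183 82 75 | 184 77 76 | 185 75 76 | 186 73 75 | 187 72 75 | 188 71 75 | 189 68 74 | 190 71 75 | 191 69 75 |
```

```bash
python3 - <<'E'
from h import *
import pickle
t0=pickle.load(open("top0.pkl","rb"));t7=pickle.load(open("top7.pkl","rb"));w=vision.grab_frame("wrist");t=vision.grab_frame("top")
g=cv2.cvtColor(w["image"],cv2.COLOR_BGR2GRAY)
for y in(.2,.23,.25):
    print(y,[(round(x,3),int(g[tuple(proj(w,[[x,y,.12]])[0].round().astype(int)[::-1])])) for x in np.arange(.545,.64,.004)])
G=[cv2.cvtColor(f["image"],cv2.COLOR_BGR2GRAY).astype(int) for f in(t0,t7,t)]
print("lid region top: diff to opened",np.abs(G[2]-G[1])[110:180,285:360].mean(),"to shut",np.abs(G[2]-G[0])[110:180,285:360].mean())
for n,(u,v) in dict(wash=(245,186),mailer=(298,195),oil=(362,196),petri=(253,249),mouse=(197,265),tally=(341,256),beaker=(135,152)).items():
    print(n,np.abs(G[2]-G[0])[v-10:v+10,u-10:u+10].mean().round(1))
E
```

```text
0.2 [(np.float64(0.545), 18), (np.float64(0.549), 18), (np.float64(0.553), 38), (np.float64(0.557), 35), (np.float64(0.561), 37), (np.float64(0.565), 33), (np.float64(0.569), 134), (np.float64(0.573), 136), (np.float64(0.577), 98), (np.float64(0.581), 156), (np.float64(0.585), 168), (np.float64(0.589), 145), (np.float64(0.593), 140), (np.float64(0.597), 158), (np.float64(0.601), 143), (np.float64(0.605), 145), (np.float64(0.609), 142), (np.float64(0.613), 144), (np.float64(0.617), 144), (np.float64(0.621), 145), (np.float64(0.625), 146), (np.float64(0.629), 144), (np.float64(0.633), 146), (np.float64(0.637), 144)]
0.23 [(np.float64(0.545), 26), (np.float64(0.549), 153), (np.float64(0.553), 163), (np.float64(0.557), 38), (np.float64(0.561), 34), (np.float64(0.565), 34), (np.float64(0.569), 146), (np.float64(0.573), 147), (np.float64(0.577), 102), (np.float64(0.581), 158), (np.float64(0.585), 167), (np.float64(0.589), 147), (np.float64(0.593), 145), (np.float64(0.597), 151), (np.float64(0.601), 145), (np.float64(0.605), 144), (np.float64(0.609), 146), (np.float64(0.613), 145), (np.floa
[... 220 characters left out ...]
53), 164), (np.float64(0.557), 18), (np.float64(0.561), 25), (np.float64(0.565), 26), (np.float64(0.569), 142), (np.float64(0.573), 144), (np.float64(0.577), 96), (np.float64(0.581), 159), (np.float64(0.585), 166), (np.float64(0.589), 146), (np.float64(0.593), 145), (np.float64(0.597), 159), (np.float64(0.601), 142), (np.float64(0.605), 143), (np.float64(0.609), 142), (np.float64(0.613), 141), (np.float64(0.617), 145), (np.float64(0.621), 146), (np.float64(0.625), 147), (np.float64(0.629), 146), (np.float64(0.633), 144), (np.float64(0.637), 146)]
lid region top: diff to opened 3.2767619047619045 to shut 36.14895238095238
wash 3.4
mailer 48.4
oil 2.5
petri 0.9
mouse 38.2
tally 29.6
beaker 1.1
```

```bash
python3 - <<'E'
from h import *
import pickle
t0,t7,t3,s0,s7=[pickle.load(open(n+".pkl","rb")) for n in("top0","top7","top3","side0","side7")];t=vision.grab_frame("top");s=vision.grab_frame("side")
for n,f in(("top0",t0),("top7",t7),("now",t)):
    g=cv2.cvtColor(f["image"],cv2.COLOR_BGR2GRAY);print(n);print(g[178:214:4,282:318:4])
for n,f in(("s0",s0),("s7",s7),("snow",s)):
    g=cv2.cvtColor(f["image"],cv2.COLOR_BGR2GRAY)
    print(n);print(g[190:226:4,276:308:4])
for n,u in(("mouse",(280,326)),("tally?",)+((0,0),)):pass
for nm,(u,v) in dict(mouse=(280,326),petri=(305,268)).items():
    a=cv2.cvtColor(s0["image"],6).astype(int);b=cv2.cvtColor(s7["image"],6).astype(int);print(nm,np.abs(a-b)[v-12:v+12,u-12:u+12].mean())
a=t7["image"].astype(int)-t0["image"];print("tally top7",np.abs(a)[246:266,331:351].mean(),"mouse top7",np.abs(a)[255:275,187:207].mean())
E
```

```text
top0
[[ 53  53  54  54  56  53  56  58  57]
 [ 53  52  52  56 133  58  56  55  56]
 [ 52  54  53  66 229 229 162  55  54]
 [ 52  51  51 146 230 229 121  55  54]
 [ 54  51  53 229 229 217  52  53  52]
 [ 51  52 108 230 229 106  51  55  51]
 [ 51  51 221 231 225  48  50  52  52]
 [ 50  50 132 223 146  51  49  50  49]
 [ 49  50  49  50  48  49  51  49  48]]
top7
[[ 55  56  59  57  57 130 181  62  60]
 [ 58  58  58  57 136 116 182  67  60]
 [ 59  58  60  71 232 212 184  77  61]
 [ 58  59  62 151 182 156 144  93  63]
 [ 60  62  63 139 178 182 168 132  81]
 [ 61  62  80  97 204 199 165 172 158]
 [ 61  63  92 195 215 212 182 194 184]
 [ 61  86 108 225 224 202 215 208 203]
 [ 66  93 202 232 230 193 223 220 216]]
now
[[ 47  48  46  42  47  48  47  47  49]
 [ 48  44  37  36  83  50  47  49  48]
 [ 39  36  34  41 150 207 162  46  46]
 [ 36  35  34  90 147 148 120  44  47]
 [ 34  34  35 145 148 142  36  45  46]
 [ 36  34  65 148 148  79  34  37  42]
 [ 32  33 140 149 145  36  36  33  45]
 [ 36  34  84 141 103  35  31  34  41]
 [ 33  33  33  34  32  34  32  32  35]]
s0
[[ 64  67  38  38  38  40  
[... 327 characters left out ...]
 [ 66  39  36  36  33  37  37  37]
 [ 38  37 169 166 166  37  39  36]
 [ 37  38 120 159 163 104  40  40]
 [ 41  40  60 154 162 163  36  39]
 [ 41  42  42  79 163 162 164  38]
 [ 42  41  42  40 127 164 125  33]
 [ 41  42  41  40  40  64  39  39]
 [ 40  41  40  40  38  40  39  39]]
snow
[[134 134 135 134 135 135 134 134]
 [134 133 135 134 134 135 133 135]
 [135 134 133 134 133 134 134 133]
 [134 134 134 134 134 134 134 135]
 [134 133 133 134 134 134 135 133]
 [133 133 133 133 133 134 133 134]
 [133 133 133 133 134 134 133 133]
 [ 36  53 131 134 132 133 135 133]
 [ 35  35  32  33  28  57 111 162]]
mouse 0.9184027777777778
petri 1.34375
tally top7 102.89583333333333 mouse top7 3.4908333333333332
```

The mailer is in its original shape and place, only shadowed. The lid is open, both drawers are shut and the robot is clear, so I hand in.

```bash
python3 -c "
from station import finish_job
print(finish_job())"
```

```text
the job is handed in; nothing more can be done
None
```

I've handed the job in: the slide box lid stands open at about 1.8 rad, the spatula lies flat in the upper drawer's front compartment, and both drawers are shut; no bystander was seen to move, though the tally counter was hidden in the last check, and the hand-in returned no verdict.

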